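# Shim the short foot of a rocking bench meter

### The job

The grey bench meter rocks because its foot nearest the wooden wedge is too short and hangs clear of the bench. Without gripping or lifting anything, push the wedge by its upright heel, thin end first, under that foot until it just fills the gap and the meter neither rocks nor is jacked up out of level, then take the fingers off it. Then press down lightly with the fingertips on top of the case right above that foot to prove that it is steady, and finish while still holding that press; leave the meter where it stands and everything else alone.

Things in the scene. Friction and masses are not known exactly. Their poses are not given: they have to be found in the camera images.
- meter: loose grey bench meter, 0.9 kg. Case 170 (its x) x 200 mm (its y), underside 18 mm and flat top 56 mm above the bench. Origin: bench level under the middle of the case; z up. The dark front panel (knob sticks out 12 mm) faces -x. Four domed rubber feet, 22 mm wide, at x = +-65, y = +-80 mm; the one at (-65, -80), front right, is 6 mm too short; it stands level on the other three
- short_foot (a point): lowest point of the short foot, 6 mm above the bench while the meter stands level; axes as the meter's. About 1 N down on this corner rocks the meter over until the foot meets the bench (0.06 rad)
- press_spot (a point): the spot to press: on the flat top of the case, 56 mm above the bench, vertically above the short foot, 20 mm from the front and right edges, marked by a small dark screw head. About 5 to 20 N is right (3 to 40 N are accepted)
- wedge: loose light wooden wedge, 60 g, 56 mm wide (its y), 96 mm long (its x), flat underside; origin on the underside. The ramp rises evenly from 2 mm at x = +42 (thin end) to 14 mm at x = -42 mm: 8 mm thick at the origin, 6 mm at x = +14. It starts before the meter's front right corner, roughly in line with the short foot, thin end towards it. It stays where it is left
- wedge_seat (a point): point on the middle of the ramp where it is 6 mm thick (wedge x = +14 mm): under the short foot when the wedge just fills the gap. Up to about 8 mm further in or short of it is still steady and level enough
- wedge_heel (a point): middle of the flat upright back face of the wedge's heel (x = -54 mm, 13 mm up), the place to push, towards the wedge's +x. The heel is 12 mm thick, 26 mm high, 56 mm wide. The push needed is some 0.2 N at first and 1 to 3 N once the ramp bears on the foot, which it does with the foot over x = +14 mm of the ramp; pushed on, it raises that corner 1 mm per 7 mm
- pliers: bystander, leave alone: blue-handled pliers lying flat, 52x162x11 mm; origin at the centre of its underside
- jar: bystander, leave alone: small grey jar with a white lid, 45 mm across, 37 mm high; origin at the centre of its underside
- loupe: bystander, leave alone: black eye loupe, 34 mm across, 27 mm high; origin at the centre of its underside

How it is judged:
On the way, in this order (a step that is already met when the one before it is completed fails the run):
1. the wedge is under the short foot, with the fingers off it and off the meter (x of short_foot in the frame of wedge_seat between -0.02 and 0.011 m and y of short_foot in the frame of wedge_seat between -0.024 and 0.024 m and angle between meter's own z axis and vertical below 0.013 rad and contact force between the fingers and wedge below 0.1 N and contact force between the fingers and meter below 0.1 N), for 0.2 s.
2. the case is pressed above the short foot and does not rock (contact force between the fingers and meter above 3 N and contact force between wedge and meter above 1 N and angle between meter's own z axis and vertical below 0.013 rad), for 0.3 s.
At the end, for the whole second after the job is handed in: The fingers press the case above the short foot with 3 to 40 N; that foot bears on the ramp (over 1 N), 11 mm before to 20 mm past its 6 mm place and 4 mm inside its sides; case level within 0.013 rad, within 20 mm of its start; fingers off the wedge, all at rest (all of step 2 and x of short_foot in the frame of wedge_seat between -0.02 and 0.011 m and y of short_foot in the frame of wedge_seat between -0.024 and 0.024 m and contact force between the fingers and meter below 40 N and horizontal distance between the grasp point and press_spot below 0.06 m and contact force between the fingers and wedge below 0.3 N and distance of meter from where it was at the start of the episode below 0.02 m and linear speed of each of meter, wedge below 0.01 m/s); the arm keeps its last pose, push and grip.
It fails at once if the wedge is lifted off the bench (height (world z) of wedge above 0.012 m or angle between wedge's own z axis and vertical above 0.3 rad).
It fails at once if the meter is lifted or tipped (height (world z) of meter above 0.012 m or angle between meter's own z axis and vertical above 0.12 rad).
It fails at once if the meter is shoved away (distance of meter from where it was at the start of the episode above 0.04 m).
It fails at once if the case is pressed too hard (contact force between the fingers and meter above 50 N).
It fails at once if a bystander is disturbed (distance of any of pliers, jar, loupe from where it was at the start of the episode above 0.03 m).
It also fails if it takes over 48 s, if anything falls off the work surface, if the arm or the gripper's body presses on something with over 40 N, if the wrist force passes 120 N, or if a joint passes its speed limit or range.

### The arm

A 7-joint arm with a two-finger parallel gripper is mounted at the origin on a cart in front of the work surface, level with it; the furniture and walls round the work are solid. World frame = base frame: x ahead of the robot, y to its left, z up, the work surface at z = 0. Lengths are in m, angles in rad, forces in N, time in s.
With the tool pointing down it reaches from about 0.425 to 1.025 m from the base axis. Payload 9.4 kg.
Tool frame: the origin (TCP) lies at the very end of the fingers, on their centre line; the grasp point (between the pads) lies 19 mm behind it; z points along the fingers, y is the line along which they close (so a half turn about z gives the same grasp; the last joint's range is limited). The gripper opens to 85 mm and grips with 20 to 120 N. Pads are 22 mm wide; open, the fingers measure 114 mm over their backs; the gripper's body (76 mm by 85 mm) begins 54 mm behind the grasp point. The pads swing forward as they close: fully open they stand 13 mm farther back than shut.
Start: joints at [-1.247, 0.599, -0.003, 1.599, 0.002, 0.943, -0.08], TCP at [0.283, 0.668, 0.231] pointing down, gripper open.
Joint ranges: [-2.57, 2.57], [-0.35, 1.97], [-1.29, 1.29], [0.11, 2.56], [-1.05, 4.19], [0.11, 1.86], [-2.63, 2.63]. Speed limits (rad/s): [2.22, 2.22, 3.01, 3.01, 3.14, 3.14, 3.14].

### API

Orientations are given as a unit quaternion [x, y, z, w].
In Python, from rig import bot, vision, spot_in gives the robot as it stands. The module is installed in compiled form; this text tells all that it offers.
- The arm moves only by the tool carry_out, never from a script. Its argument "moves" is one flat list of numbers, 6 for each row, row after row: the shift along the tool's x, y, z in mm, then the turn, a rotation vector about the tool's x, y, z in rad. A call has 1 to 8 rows; each row shifts and turns the commanded pose from where the row before left it, along the tool's axes as they then stand; what a row does not reach is not made up. A row lasts 1/8 s, in which the tool goes at most 62.5 mm and 10.7 degrees, less where a joint would pass 70% of its speed; a pose out of reach is approached as far as the arm can. A call is refused whole if a number of a shift passes 62.5 or a number of a turn 0.188, either way. A call with a gripper value outside its range is refused whole. "fingers" is the gripper command: -1 is shut, 1 is fully open, values between are in proportion, set as the call begins (left out, the last holds). The fingers move at their own pace and stop on an object; the grip force is fixed at half the most. Time passes only in rows, so rows that do not move let the fingers close. It gives the time, the measured TCP pose, the force, the opening and the grip force at its end, in the units of the state.
- bot.observe(): the state, without advancing time (a new reading comes with each control period).
- vision.snapshot(name): name is "side" or "top" or "wrist"; returns the picture (400x640x3 uint8, red, green, blue); there is no depth.
- vision.camera_model(name): a dict with "K" (3x3 intrinsics, pixels), "pose" (4x4, takes a point from camera to world coordinates). Camera axes: x right, y down, z forward; pixel columns grow to the right and rows downward; lengths in m; the calibration is good to about 2 mm. The wrist camera is an equidistant fisheye: a pixel r from the principal point sees the ray r / f radians off the axis. A picture is of the moment at which its call begins: read the wrist's pose just before it. camera_model takes no time and is no camera call; for the wrist camera it gives the pose at the moment of the call.
- bot.close_job(): hands the job in; it is judged then, once.
Trained networks look in the newest picture that a camera, given by its name, has taken for a name from the list of things; names that differ only in an ending like _2 or _b are one class to them, and where a whole thing is asked for, a point or a joint stands for the part that bears it (a point fixed in the world has none). Each returns a list of dicts, best first, with "conf" (0 to 1); they miss things now and then, are a little off and sometimes report something else, mostly with a low value. They report only what shows in the picture. A call takes as long as a camera call.
- spot_in(name, camera): "extent" ([centre column, centre row, width, height] in pixels, round what is visible of it).
The state is a dict: "time": time; "q": joint angles; "dq": joint speeds; "joint_efforts": joint torques, N m; "tool_pos": TCP position; "tool_rot": TCP orientation; "contact_force": force on the tool from outside, world axes, zero at the start; "moment": the same for the moment, N m; "gripper_width": finger opening in m; "finger_force": force on a finger pad.
Only numpy, scipy, OpenCV 4.12 (cv2) and the standard library are available. Lean on these libraries where they do the work, as an engineer would, in place of code of your own. Each camera call takes 0.05 s, during which the arm holds its last target. There are 200 camera calls.

## Working session

There is one attempt and no reset: what is moved stays moved. The work goes in short steps, Python scripts to look and compute and a tool call to move; the robot and the scene stay as the last step left them, time stands still between calls to the robot, and variables do not carry over. Pictures are saved under pics/ and viewed, at most 10 in all, crops included, and the job is handed in when it is done.

Besides the shell and the picture viewer there is one more tool, called in YAML: its name, and indented under it one key for each argument. carry_out: Moves the arm, as the interface text tells. Its arguments: {"type":"object","properties":{"moves":{"type":"array"},"fingers":{"type":"number"}},"required":["moves"]}

```bash
mkdir -p pics
cat > h.py <<'E'
import numpy as np, cv2
from rig import bot, vision, spot_in
from scipy.spatial.transform import Rotation as R
def px2w(cam,u,v,z):
    m=vision.camera_model(cam);K=np.array(m["K"]);T=np.array(m["pose"])
    d=T[:3,:3]@np.linalg.solve(K,[u,v,1.]);o=T[:3,3]
    return o+d*(z-o[2])/d[2]
def w2px(cam,p):
    m=vision.camera_model(cam);K=np.array(m["K"]);T=np.array(m["pose"])
    c=T[:3,:3].T@(np.array(p)-T[:3,3]);c=K@c;return c[:2]/c[2]
def save(cam,n,box=None,s=1):
    im=vision.snapshot(cam)
    o=im if box is None else im[box[1]:box[3],box[0]:box[2]]
    o=cv2.resize(o,None,fx=s,fy=s,interpolation=cv2.INTER_CUBIC)
    cv2.imwrite("pics/"+n,o[:,:,::-1]);return im
E
python3 - <<'E'
from h import *
a=save("top","t0.png");b=save("side","s0.png")
cv2.imwrite("pics/both.png",np.vstack([cv2.resize(a,(480,300)),cv2.resize(b,(480,300))])[:,:,::-1])
for c in("top","side"):
    m=vision.camera_model(c);print(c,np.round(m["K"],1).tolist(),np.round(m["pose"],3).tolist())
    for n in("meter","wedge","press_spot","wedge_heel","short_foot","pliers","jar","loupe"):
        r=spot_in(n,c);print(n,[(np.round(x["extent"],1).tolist(),round(x["conf"],2)) for x in r[:2]])
        if r and c=="top": print(px2w(c,*r[0]["extent"][:2],{"meter":.056,"press_spot":.056,"wedge":.008,"wedge_heel":.013}.get(n,.01)).round(3))
s=bot.observe();print(s["time"],s["tool_pos"],s["tool_rot"],s["contact_force"],s["gripper_width"])
E
```

```text
top [[385.5, 0.0, 317.9], [0.0, 385.5, 198.6], [0.0, 0.0, 1.0]] [[-0.022, -0.989, 0.144, 0.344], [-0.999, 0.027, 0.029, 0.397], [-0.033, -0.143, -0.989, 0.91], [0.0, 0.0, 0.0, 1.0]]
meter [([316.1, 135.2, 93.7, 87.3], 0.73)]
[0.616 0.423 0.056]
wedge [([343.5, 203.4, 36.3, 47.6], 0.7)]
[0.462 0.364 0.008]
press_spot [([315.1, 137.1, 87.9, 80.2], 0.71)]
[0.611 0.426 0.056]
wedge_heel [([342.7, 202.4, 31.0, 48.6], 0.95)]
[0.464 0.366 0.013]
short_foot [([315.6, 136.0, 92.9, 84.2], 0.57)]
[0.628 0.426 0.01 ]
pliers []
jar [([267.6, 219.3, 24.6, 21.2], 0.8)]
[0.429 0.543 0.01 ]
loupe [([279.4, 239.6, 15.6, 15.5], 0.5)]
[0.381 0.516 0.01 ]
side [[431.3, 0.0, 318.5], [0.0, 431.3, 192.9], [0.0, 0.0, 1.0]] [[-0.998, -0.041, 0.042, 0.42], [-0.057, 0.514, -0.856, 1.155], [0.014, -0.857, -0.516, 0.519], [0.0, 0.0, 0.0, 1.0]]
meter [([231.6, 213.9, 120.1, 76.6], 0.95)]
wedge [([317.9, 208.4, 50.1, 20.6], 0.7)]
press_spot [([233.4, 212.4, 113.5, 76.7], 0.76), ([329.4, 255.9, 23.3, 29.1], 0.7)]
wedge_heel [([317.6, 209.1, 47.9, 20.0], 0.79)]
short_foot [([235.1, 213.7, 112.3, 73.7], 0.89)]
pliers [([412.6, 229.9, 45.5, 44.5], 0.92)]
jar [([330.4, 255.6, 23.3, 28.8], 0.84)]
loupe [([356.6, 250.2, 18.1, 19.9], 0.77), ([317.0, 207.4, 51.2, 21.1], 0.25)]
0.9 [0.28284641 0.66754108 0.23131713] [1.99030918e-01 9.79993211e-01 1.49951463e-05 2.70030301e-05] [ 0.69761915 -0.37408437 -0.04587922] 0.08529977843174712
```

View pics/t0.png

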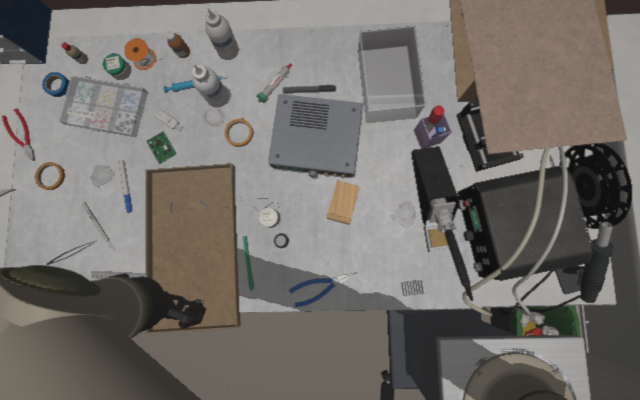

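View pics/s0.png

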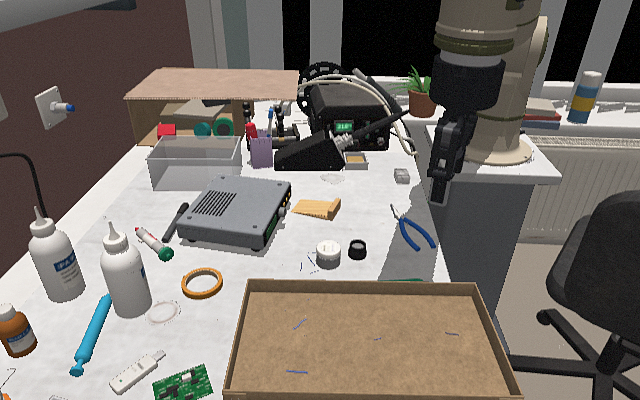

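The top view shows the meter's front facing the robot. Its front right corner is at about (357,177), with the wedge just below it at (343,202). I'll zoom in for the edges.

Run:
```python
from h import *
save("top","t1.png",(255,85,375,235),4)
a=cv2.imread("pics/t1.png")
b=save("side","s1.png",(170,165,350,270),4)
```

```text
(no output)
```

View pics/t1.png

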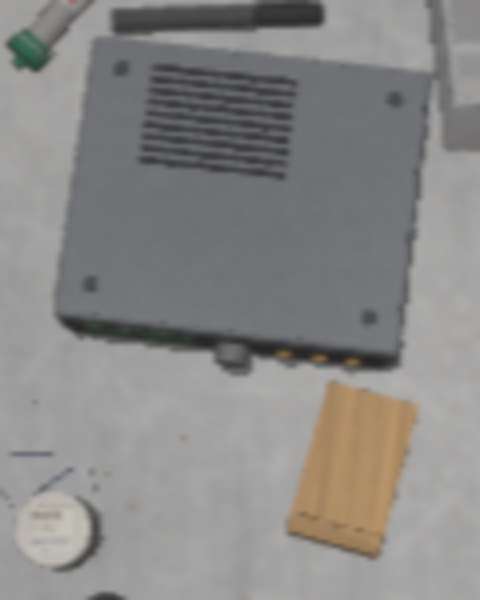

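View pics/s1.png

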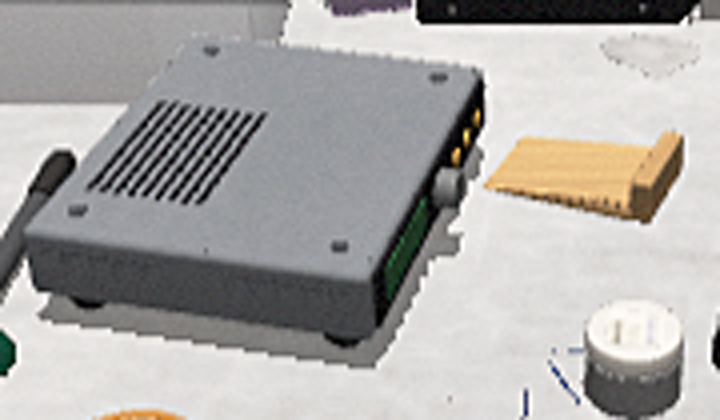

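Run:
```python
from h import *
def t(u,v,z): return px2w("top",(u+.5)/4-.5+255,(v+.5)/4-.5+85,z)
def s(u,v,z): return px2w("side",(u+.5)/4-.5+170,(v+.5)/4-.5+165,z)
print("screws top (BL,BR,FL,FR)");T=[t(*p,.056) for p in[(121,68),(395,99),(90,284),(369,317)]];print(np.round(T,4))
S=[s(*p,.056) for p in[(78,210),(211,51),(339,246),(437,77)]];print("side",np.round(S,4))
P=(np.array(T)+np.array(S))/2
c=P.mean(0);ex=(P[0]+P[1]-P[2]-P[3]);ey=P[0]+P[2]-P[1]-P[3]
ang=[np.arctan2(ex[1],ex[0]),np.arctan2(-ey[0],ey[1])];print("centre",c,"yaw",ang, np.linalg.norm(ex)/2,np.linalg.norm(ey)/2)
a=np.mean(ang);Rz=np.array([[np.cos(a),-np.sin(a)],[np.sin(a),np.cos(a)]]);print("press",c[:2]+Rz@[-.065,-.08])
print("thin top",t(332,381,.002),t(417,405,.002),"side",s(516,138,.002),s(484,186,.002))
print("heel top-back side",s(682,132,.026),"heel front top",s(662,133,.026), s(632,178,.026))
for z in(0,.026):print("heel back top cam z",z,t(289,530,z),t(379,556,z))
```

```text
screws top (BL,BR,FL,FR)
[[0.699  0.4942 0.056 ]
 [0.6745 0.3357 0.056 ]
 [0.5702 0.5133 0.056 ]
 [0.5461 0.3549 0.056 ]]
side [[0.6965 0.4941 0.056 ]
 [0.6724 0.3366 0.056 ]
 [0.5684 0.5136 0.056 ]
 [0.5448 0.355  0.056 ]]
centre [0.62147555 0.42467208 0.056     ] yaw [np.float64(-0.14759855807688663), np.float64(-0.1509307289831201)] 0.12961961306085887 0.1600839865266364
press [0.54530143 0.35522784]
thin top [0.52033003 0.37565993 0.002     ] [0.50432146 0.3254944  0.002     ] side [0.50533254 0.32710837 0.002     ] [0.51785359 0.3775632  0.002     ]
heel top-back side [0.41178732 0.35214122 0.026     ] heel front top [0.42264988 0.3540495  0.026     ] [0.43719513 0.40005323 0.026     ]
heel back top cam z 0 [0.43170777 0.40370559 0.        ] [0.41497446 0.35106267 0.        ]
heel back top cam z 0.026 [0.42921484 0.40351951 0.026     ] [0.41295947 0.3523802  0.026     ]
```

carry_out:
  moves: [-29, -31, 0, 0, 0, 0, -29, -31, 0, 0, 0, 0, -29, -31, 0, 0, 0, 0, -29, -31, 0, 0, 0, 0, -29, -31, 0, 0, 0, 0, -29, -31, 0, 0, 0, 0, -32, -31, 0, 0, 0, 0, 0, 0, 0, 0, 0, -0.11]
  fingers: -0.53

```text
time: 2.0
tool_pos: [0.3896, 0.3837, 0.2316]
tool_rot: [0.146, 0.989, -0.001, 0.001]
contact_force: [-0.7, 1.0, 0.8]
gripper_width: 0.0201
finger_force: 0.0
```

carry_out:
  moves: [0, 0, 40, 0, 0, 0, 0, 0, 40, 0, 0, 0, 0, 0, 40, 0, 0, 0, 0, 0, 40, 0, 0, 0, 0, 0, 20, 0, 0, 0, 0, 0, 10, 0, 0, 0, 0, 0, 0, 0, 0, 0, 0, 0, 0, 0, 0, 0]

```text
time: 3.0
tool_pos: [0.3883, 0.3878, 0.0422]
tool_rot: [0.145, 0.989, 0.001, 0.0]
contact_force: [0.3, 0.7, -0.1]
gripper_width: 0.0201
finger_force: 0.0
```

Run:
```python
from h import *
s=bot.observe();M=R.from_quat(s["tool_rot"]).as_matrix();print(s["time"],s["tool_pos"].round(4) if hasattr(s["tool_pos"],"round") else s["tool_pos"],M.round(3).tolist(),s["contact_force"],s["gripper_width"])
a=save("side","s2.png",(250,130,430,265),4)
r=spot_in("wedge","side");print(r[:1])
```

```text
3.0 [0.3883 0.3878 0.0422] [[-0.958, 0.287, 0.001], [0.287, 0.958, 0.001], [-0.001, 0.001, -1.0]] [ 0.29150177  0.69772584 -0.06854985] 0.020074229288376086
[{'extent': [318.0, 210.4, 50.0, 18.1], 'conf': 0.72}]
```

View pics/s2.png

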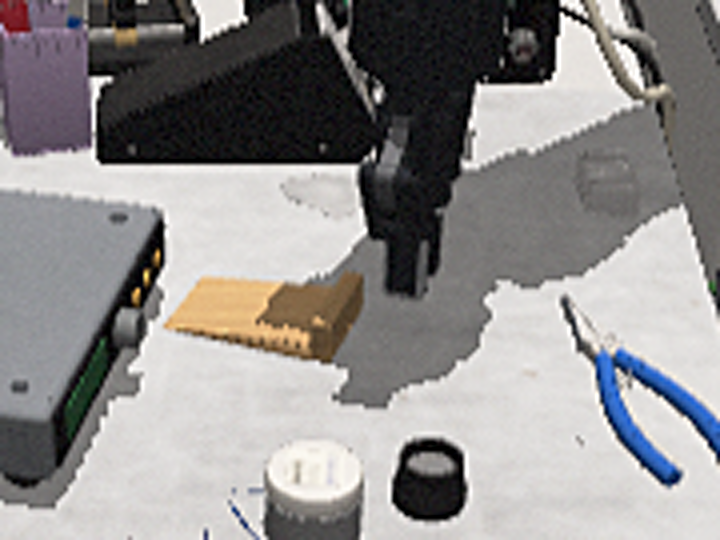

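The fingers are behind the heel, on its centre line and clear of everything. I'll lower, approach, and push most of the way.

carry_out:
  moves: [0, 0, 15, 0, 0, 0, 0, 0, 14, 0, 0, 0, -8, 0, 0, 0, 0, 0, -8, 0, 0, 0, 0, 0, -4, 0, 0, 0, 0, 0, -4, 0, 0, 0, 0, 0, -4, 0, 0, 0, 0, 0, 0, 0, 0, 0, 0, 0]

```text
time: 4.1
tool_pos: [0.4151, 0.3792, 0.0124]
tool_rot: [0.145, 0.989, 0.0, 0.0]
contact_force: [-1.0, 0.5, -0.2]
gripper_width: 0.0198
finger_force: 0.0
```

carry_out:
  moves: [-7, 1.5, 0, 0, 0, 0, -7, 1.5, 0, 0, 0, 0, -7, 1.5, 0, 0, 0, 0, -7, 1.5, 0, 0, 0, 0, -7, 1.5, 0, 0, 0, 0, -7, 1.5, 0, 0, 0, 0, 0, 0, 0, 0, 0, 0, 0, 0, 0, 0, 0, 0]

```text
time: 5.1
tool_pos: [0.4574, 0.3759, 0.0122]
tool_rot: [0.145, 0.989, -0.0, -0.0]
contact_force: [0.4, -1.2, -0.7]
gripper_width: 0.0201
finger_force: 0.0
```

Run:
```python
from h import *
s=bot.observe();print(s["time"],s["tool_pos"].round(4),s["contact_force"])
a=save("side","s3.png",(230,130,410,265),4)
```

```text
5.1 [0.4574 0.3759 0.0122] [ 0.36698436 -1.15550457 -0.7268227 ]
```

View pics/s3.png

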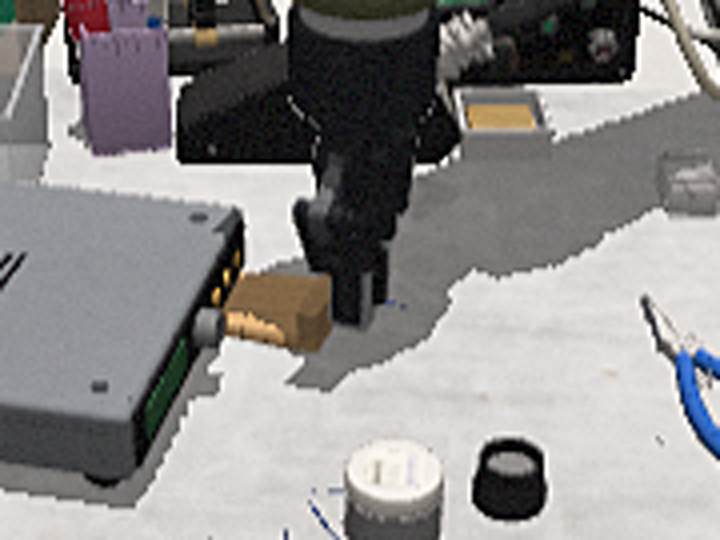

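Run:
```python
from h import *
def s(u,v,z): return px2w("side",(u+.5)/4-.5+230,(v+.5)/4-.5+130,z)
print(s(331,277,.026),s(320,352,0.),s(323,318,.026),s(304,314,.026))
print("pred heel mid back",np.array([.4574,.3759])+.011*np.array([.958,-.287]))
for y in(-.028,.028):
  p=np.array([.4679,.3727])+y*np.array([.287,.958])
  for z in(0,.026):print(y,z,(w2px("side",[*p,z])-[230,130])*4)
```

```text
[0.4717732 0.3621092 0.026    ] [0.47509271 0.39634527 0.        ] [0.47311387 0.40287727 0.026     ] [0.48330872 0.3998467  0.026     ]
pred heel mid back [0.467938 0.372743]
-0.028 0 [352.54001759 300.69928131]
-0.028 0.026 [353.16962765 260.87291051]
0.028 0 [316.4677733  353.80097487]
0.028 0.026 [316.59346428 312.76807693]
```

carry_out:
  moves: [-4, 1.5, 0, 0, 0, 0, -4, 1.5, 0, 0, 0, 0, -2, 0, 0, 0, 0, 0, -2, 0, 0, 0, 0, 0, 0, 0, 0, 0, 0, 0]

```text
time: 5.78
tool_pos: [0.4698, 0.3754, 0.0123]
tool_rot: [0.145, 0.989, 0.0, -0.0]
contact_force: [-2.1, 0.2, 0.3]
gripper_width: 0.02
finger_force: 0.9
```

carry_out:
  moves: [-2, 0, 0, 0, 0, 0, 0, 0, 0, 0, 0, 0, 0, 0, 0, 0, 0, 0]

```text
time: 6.15
tool_pos: [0.4717, 0.3748, 0.0123]
tool_rot: [0.145, 0.989, -0.0, -0.0]
contact_force: [-2.6, 0.5, 1.6]
gripper_width: 0.02
finger_force: 1.5
```

Run:
```python
from h import *
F=[]
for i in range(6):
    vision.snapshot("wrist");F.append(bot.observe()["contact_force"])
s=bot.observe();print(s["time"],s["tool_pos"].round(4),np.mean(F,0),np.std(F,0))
```

```text
6.45 [0.4717 0.3748 0.0123] [-3.27293903  0.71074876  2.06246542] [0.53347195 0.5640317  0.58578986]
```

The foot bears on the ramp: about 3 N of push, at the expected place. Next I'll back off, rise and check.

carry_out:
  moves: [5, 0, 0, 0, 0, 0, 10, 0, 0, 0, 0, 0, 10, 0, 0, 0, 0, 0, 0, 0, -30, 0, 0, 0, 0, 0, -40, 0, 0, 0, 0, 0, -40, 0, 0, 0, 0, 0, 0, 0, 0, 0, 0, 0, 0, 0, 0, 0]

```text
time: 7.45
tool_pos: [0.4473, 0.382, 0.1221]
tool_rot: [0.145, 0.989, -0.0, -0.0]
contact_force: [0.8, 0.4, -0.6]
gripper_width: 0.0202
finger_force: 0.0
```

carry_out:
  moves: [0, 0, 0, 0, 0, 0, 0, 0, 0, 0, 0, 0, 0, 0, 0, 0, 0, 0]
  fingers: -1

```text
time: 7.82
tool_pos: [0.4477, 0.3818, 0.1216]
tool_rot: [0.145, 0.989, -0.0, -0.0]
contact_force: [-0.3, 0.2, 0.0]
gripper_width: 0.0
finger_force: 0.0
```

Run:
```python
from h import *
F=[]
a=save("side","s4.png",(170,150,350,270),4)
for i in range(6):
    vision.snapshot("wrist");F.append(bot.observe()["contact_force"])
s=bot.observe();print(s["time"],s["tool_pos"].round(4),s["gripper_width"],np.mean(F,0),np.std(F,0))
t=np.array([.5453,.3552,.056])-s["tool_pos"];print("tool delta mm",1e3*R.from_quat(s["tool_rot"]).as_matrix().T@t)
```

```text
8.175 [0.4479 0.3819 0.1223] -8.904784682747803e-05 [-0.07733065 -0.03969145  0.03043841] [0.26674362 0.54416549 0.35970038]
tool delta mm [-101.00326277    2.32829429   66.28106206]
```

View pics/s4.png

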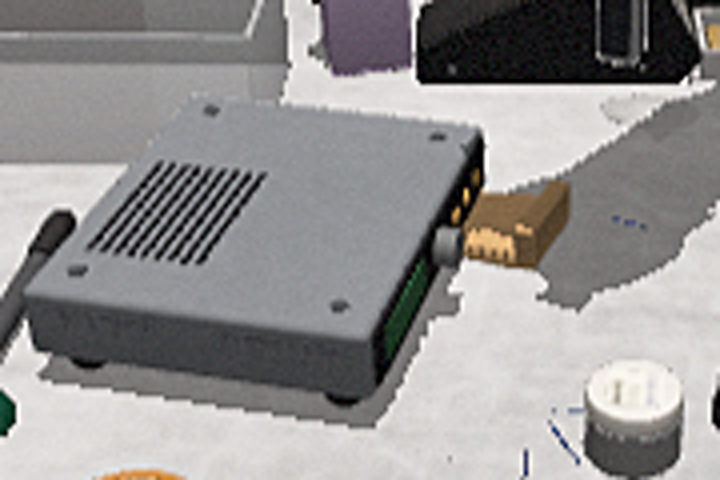

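The meter hasn't moved: its screws are at the same pixels as before. The heel stands free, with its back corners at (570,184) and (540,268). I'll check the seat position from these.

Run:
```python
from h import *
def s(u,v,z): return px2w("side",(u+.5)/4-.5+170,(v+.5)/4-.5+150,z)
a=s(570,183,.026)[:2];b=s(539,267,0.)[:2];m=(a+b)/2;d=b-a;L=np.linalg.norm(d);y=d/L;x=np.array([y[1],-y[0]])
seat=m+.068*x;f=np.array([.5453,.3552])-seat
print(a,b,L,"yaw",np.arctan2(x[1],x[0]),"seat",seat,"foot in seat",f@x,f@y)
```

```text
[0.47333404 0.34761983] [0.48664632 0.3924947 ] 0.046807809816294885 yaw -0.2883836154380769 seat [0.54518211 0.35071786] foot in seat -0.0011617109605301342 0.004330576273641743
```

carry_out:
  moves: [-25, 0, 0, 0, 0, 0, -26, 0, 0, 0, 0, 0, -25, 1, 0, 0, 0, 0, -25, 1, 0, 0, 0, 0, 0, 0, 25, 0, 0, 0, 0, 0, 20, 0, 0, 0, 0, 0, 13, 0, 0, 0, 0, 0, 0, 0, 0, 0]

```text
time: 9.18
tool_pos: [0.5443, 0.3548, 0.0632]
tool_rot: [0.145, 0.989, -0.001, -0.001]
contact_force: [-0.6, 0.3, -0.6]
gripper_width: 0.0005
finger_force: 0.0
```

The seat is within about 1 mm along the ramp and 4 mm across it. Now the slow press.

carry_out:
  moves: [0, 0, 2, 0, 0, 0, 0, 0, 2, 0, 0, 0, 0, 0, 1, 0, 0, 0, 0, 0, 1, 0, 0, 0, 0, 0, 1, 0, 0, 0, 0, 0, 0, 0, 0, 0]

```text
time: 9.93
tool_pos: [0.5452, 0.3549, 0.0572]
tool_rot: [0.145, 0.989, -0.0, -0.0]
contact_force: [0.3, -0.4, -0.5]
gripper_width: 0.0002
finger_force: 0.0
```

carry_out:
  moves: [0, 0, 0.5, 0, 0, 0, 0, 0, 0.5, 0, 0, 0, 0, 0, 0.5, 0, 0, 0, 0, 0, 0, 0, 0, 0]

```text
time: 10.42
tool_pos: [0.5452, 0.3549, 0.0562]
tool_rot: [0.145, 0.989, 0.0, 0.0]
contact_force: [-1.5, -0.8, 5.0]
gripper_width: 0.0001
finger_force: 2.6
```

carry_out:
  moves: [0, 0, 0.5, 0, 0, 0, 0, 0, 0.5, 0, 0, 0, 0, 0, 0, 0, 0, 0, 0, 0, 0, 0, 0, 0]

```text
time: 10.92
tool_pos: [0.5452, 0.3549, 0.056]
tool_rot: [0.145, 0.989, 0.0, 0.0]
contact_force: [-3.0, -1.8, 12.7]
gripper_width: -0.0002
finger_force: 6.6
```

carry_out:
  moves: [0, 0, 0, 0, 0, 0, 0, 0, 0, 0, 0, 0, 0, 0, 0, 0, 0, 0, 0, 0, 0, 0, 0, 0]

```text
time: 11.42
tool_pos: [0.5452, 0.3549, 0.056]
tool_rot: [0.145, 0.989, 0.0, 0.0]
contact_force: [-3.0, -1.8, 13.5]
gripper_width: 0.0
finger_force: 6.6
```

Run:
```python
from h import *
save("side","s5.png",(170,150,350,270),4);s=bot.observe();print(s["time"],s["tool_pos"],s["contact_force"])
```

```text
11.475 [0.54514164 0.35497378 0.0560436 ] [-3.47394256 -0.94353053 13.02955708]
```

View pics/s5.png

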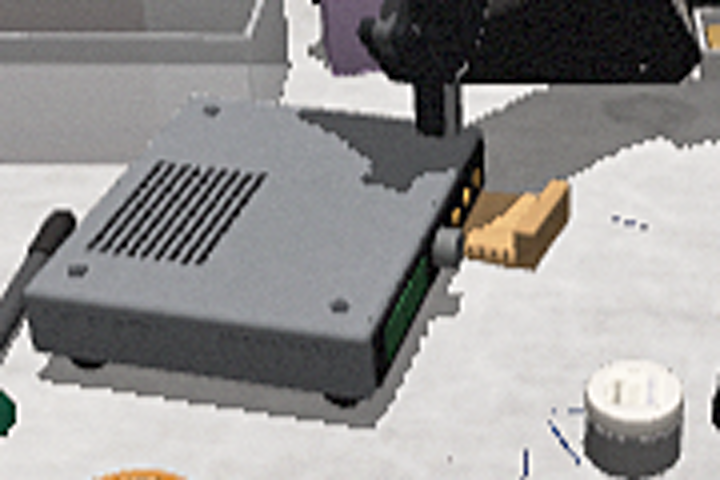

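The fingertips press on the screw at (437,130) with a steady 13 N, and the meter and wedge haven't moved.

```bash
python3 -c "
from rig import bot
print(bot.close_job())"
```

```text
the job is handed in; nothing more can be done
None
```

The wedge is seated under the short foot, about 1 mm from its 6 mm place; the meter did not visibly move, and the job was handed in with the fingertips still pressing at about 13 N above that foot (no verdict was returned).

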